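Carry a glued bone mount to the microscope on a lifter

ROBOT

A 6-joint arm with a two-finger parallel gripper is mounted at the origin on the work surface. World frame = base frame: x ahead of the robot, y to its left, z up, the work surface at z = 0. Lengths are in m, angles in degrees, forces in N, time in s.
With the tool pointing down it reaches from about 0.375 to 0.9 m from the base axis. Payload 3.1 kg.
Tool frame: the origin (TCP) lies between the finger pads; the fingertips stand 22 mm ahead of it and the grasp point (between the pads) lies 3 mm ahead of it; y points along the fingers, x is the direction in which the jaws open and shut, and the axes are right-handed (so a half turn about y gives the same grasp; the last joint's range is limited). The gripper opens to 87 mm and grips with 3 to 60 N. Pads are 19 mm wide; open, the fingers measure 117 mm over their backs; the gripper's body (75 mm by 190 mm) begins 51 mm behind the grasp point.
Start: joints at [-76.805, 30.224, 82.088, -0, 67.689, -10.227], TCP at [0.248, -0.573, 0.245] pointing down, gripper open.
Joint ranges: [-176.69, 176.69], [-43.24, 126.21], [12.49, 139.97], [-82, 262], [0, 151.66], [-163.58, 163.58]. Speed limits (degrees/s): [159.86, 159.86, 180, 180, 180, 180].

INTERFACE

Orientations are given as a 3x3 rotation matrix whose columns are the frame's x, y, z axes.
In Python, from rig import bot, imaging, workorder gives the robot as it stands. The module is installed in compiled form; this text tells all that it offers.
- The arm moves only by the tool drive_tool, never from a script. Its argument "commands" is a list of rows, each an object of numbers: "dx", "dy", "dz": the shift along the tool's x, y, z normalised to -1 to 1, where 1 is 4 cm; "wx", "wy", "wz": the turn, a rotation vector about the tool's x, y, z normalised to -1 to 1, where 1 is pi/2 rad; "grip": the finger opening in mm, from 0 to 87. In form: [{"dx": .., "dy": .., "dz": .., "wx": .., "wy": .., "wz": .., "grip": ..}, ...]. A call has 1 to 8 rows; each row shifts and turns the commanded pose from where the row before left it, along the tool's axes as they then stand; what a row does not reach is not made up. A row lasts 1/8 s, in which the tool goes at most 62.5 mm and 10.7 degrees, less where a joint would pass 70% of its speed; a pose out of reach is approached as far as the arm can. A call with a number of a shift or a turn outside -1 to 1 is refused whole. A call with a gripper value outside its range is refused whole. The fingers move at their own pace and stop on an object; the grip force is fixed at half the most. Time passes only in rows, so rows that do not move let the fingers close. It gives the time, the measured TCP pose, the force and the opening at its end, in the units of the state.
- bot.read_state(): the state, without advancing time (a new reading comes with each control period).
- imaging.capture(name): name is "scene" or "top" or "wrist"; returns (picture, depth): 420x560x3 uint8, red, green, blue; 420x560 float32, m along the optical axis (not along the pixel's ray), 0 where there is no reading.
- imaging.get_calibration(name): a dict with "mtx" (3x3 intrinsics, pixels), "world_to_cam" (4x4, takes a point from world to camera coordinates). Camera axes: x right, y down, z forward; pixel columns grow to the right and rows downward; lengths in m; the calibration is good to about 2 mm. A picture is of the moment at which its call begins: read the wrist's pose just before it. get_calibration takes no time and is no camera call; for the wrist camera it gives the pose at the moment of the call.
- workorder.hand_in(): hands the job in, once; it reports no verdict.
The state is a dict: "time_s": time; "joint_positions": joint angles; "qvel": joint speeds; "tau": joint torques, N m; "position": TCP position; "tcp_rot": TCP orientation; "force": force on the tool from outside, world axes, zero at the start; "moment": the same for the moment, N m; "opening": opening from 0.0 (shut) to 1.0 (fully open).
Only numpy, scipy, OpenCV 4.12 (cv2) and the standard library are available. Lean on these libraries where they do the work, as an engineer would, in place of code of your own. Each camera call takes 0.05 s, during which the arm holds its last target. There are 200 camera calls.

TASK

The bone on the round mount has just been glued, so nothing but the lifter may touch it: take the cranked lifter from its rest, slide its blade under the round mount in the rack, and carry it level on the blade to the microscope stage. Leave it lying flat and centred across the stage's two ledges, then put the lifter back on its rest as it was. Do not disturb the square mount, the microscope or the other things on the bench.

Things in the scene. Friction and masses are not known exactly. Their poses are not given: they have to be found in the camera images.
- lifter: Loose cranked lifter, 90 g, mass centre at x 25 mm. Origin = centre of its dark wooden box handle, 110 x 14 wide x 22 high mm; x runs along the handle to the blade, z up. A thin steel neck 10 mm wide (x 51 to 84) goes down from the handle's front to a flat steel blade 24 wide, 3 thick, x 78 to 155, top face at z -40. Starts level on its rest, handle centre 60 mm above the bench.
- blade_center (a point): Point on the blade's top face where a mount should be carried: (125, 0, -40) mm in the lifter's frame, 30 mm behind the blade's front end.
- round_mount: Loose round steel disc, 44 mm in diameter, 5 mm thick, about 40 g (varies), with a small pale bone glued on top (up to 14 mm above its underside). Origin = centre of its underside, z up. Lies across the two ledges of one of the rack's two bays, either one.
- square_mount: Loose square steel plate, 43 x 43 x 5 mm, about 50 g, with the same kind of bone on top; origin = centre of its underside. Lies in the rack's other bay; leave it alone.
- rack: Light wooden rack fixed to the bench; origin = centre of its underside, base 64 x 146 x 6 mm. Two bays side by side 72 mm apart, each a pair of upright walls 50 mm long along x, 13 thick, whose tops (ledges) are 70 mm above the bench; the slot between them, 32 mm wide along x, is open at top and both ends. Rack and microscope may swap sides (left or right) from start to start.
- rack_bay_left (a point): Middle of the rack's bay at +y, at ledge height. A mount bridges the slot and rests about 6 mm on each ledge; along each ledge's outer edge runs a lip 3 mm high, with 52 mm between the two lips. A blade goes into the slot along the rack's +x (away from the robot), below the mount.
- rack_bay_right (a point): Middle of the rack's bay at -y, at ledge height; built just like the left bay.
- scope: Camera microscope fixed to the bench; origin = on the bench under the middle of its stage (base 80 x 80 x 6 mm). A steel column of 18 mm diameter, 250 mm high, stands at x 15, y 104 mm on a 6 mm foot plate (x -20 to 40, y 30 to 126). From it a camera tube of 28 mm diameter points down and inwards, its tip at x 15, y 58, 144 mm above the bench. The way in along +x is free.
- scope_stage (a point): Middle of the microscope's stage, where the round mount's underside centre belongs: a pair of dark steel ledges built just like a bay of the rack (tops 70 mm above the bench, 50 mm long, slot 32 mm wide along x, open at top and both ends, 52 mm between the 3 mm lips). x = along the slot, away from the robot.
- rest: Aluminium rest fixed to the bench, 104 x 44 mm base, origin = centre of its underside. Two posts 12 mm long at x -42 and +42 carry the handle at 49 mm height between cheeks 24 mm apart that stand 10 mm above that. 72 mm free between the posts, where the handle can be gripped from above.
- rest_seat (a point): Where the centre of the lifter's handle lies on the rest, 60 mm above the bench; x = the direction in which the blade points.
- wash_bottle: White bottle with yellow cap, 60 mm in diameter, 150 mm high, standing loose beyond the rest between rack and microscope; origin under its centre. Leave it alone.
- beaker: Small glass beaker, 38 mm in diameter, 50 mm high, standing loose on the bench on the robot's side; origin under its centre. Leave it alone.
- petri_dish: Clear closed dish, 60 mm in diameter, 14 mm high, loose on the bench on the robot's side; origin under its centre. Leave it alone.
Not all that is in view belongs to the job. There is more than one size of the lifter; the job needs the larger. Of the things that look like the scope, the smaller one is meant.

How it is judged:
By the outcome, as a careful person would: the job done as asked, in the order asked, and still so for the second after the job is handed in, with the robot touching nothing.
It also fails if it takes over 72 s, if anything falls off the work surface, if the arm or the gripper's body presses on something with over 40 N, if the wrist force passes 120 N, or if a joint passes its speed limit or range.

## Working session

There is one attempt and no reset: what is moved stays moved. The work goes in short steps, Python scripts to look and compute and a tool call to move; the robot and the scene stay as the last step left them, time stands still between calls to the robot, and variables do not carry over. Pictures are saved under pics/ and viewed, on a budget of 10 in all, crops included, one or two more only if the job needs it, and the job is handed in when it is done.

Besides the shell and the picture viewer there is one more tool, called after ">>>" by a JSON object that holds its "fn" and its "kwargs", one argument or row to a line. drive_tool: Moves the arm, as the interface text tells. Its arguments: {"type":"object","properties":{"commands":{"type":"array"}},"required":["commands"]}

```bash
mkdir -p pics; ls
python3 - <<'E'
from rig import bot, imaging
import cv2, numpy as np
s=bot.read_state(); print({k:np.round(v,3).tolist() for k,v in s.items()})
for n in ("scene","top"):
    p,d=imaging.capture(n); np.savez(f"pics/{n}0.npz",p=p,d=d,K=imaging.get_calibration(n)["mtx"],T=imaging.get_calibration(n)["world_to_cam"])
    cv2.imwrite(f"pics/{n}0.png",p[:,:,::-1]); print(n,imaging.get_calibration(n))
E
```

```text
pics
{'time_s': 0.0, 'joint_positions': [-76.806, 30.277, 82.157, -0.0, 67.689, -10.229], 'qvel': [-0.019, 0.037, -0.005, -0.025, 0.065, -0.017], 'tau': [-0.001, -44.004, -17.659, 0.063, 0.058, -0.0], 'position': [0.248, -0.573, 0.244], 'tcp_rot': [[0.398, -0.0, 0.918], [-0.918, 0.002, 0.398], [-0.002, -1.0, 0.0]], 'force': [-0.111, -0.077, 0.285], 'moment': [-0.007, 0.016, -0.006], 'opening': 1.002}
scene {'mtx': array([[431.20809911,   0.        , 286.28002251],
       [  0.        , 431.20809911, 205.81869833],
       [  0.        ,   0.        ,   1.        ]]), 'world_to_cam': array([[-0.62148487,  0.78341601,  0.00398941,  0.35083406],
       [ 0.67038754,  0.53444046, -0.51473678, -0.21599778],
       [-0.40538513, -0.31722667, -0.85733898,  1.2898574 ],
       [ 0.        ,  0.        ,  0.        ,  1.        ]])}
top {'mtx': array([[486.57719896,   0.        , 289.97192104],
       [  0.        , 486.57719896, 214.93286746],
       [  0.        ,   0.        ,   1.        ]]), 'world_to_cam': array([[ 2.41250306e-02, -9.99704682e-01,  2.92103407e-03,
        -7.69485476e-02],
       [-9.95781623e-01, -2.42888931e-02, -8.84816875e-02,
         4.48340054e-01],
       [ 8.85265059e-02, -7.74088631e-04, -9.96073521e-01,
         1.55150614e+00],
       [ 0.00000000e+00,  0.00000000e+00,  0.00000000e+00,
         1.00000000e+00]])}
```

View pics/scene0.png

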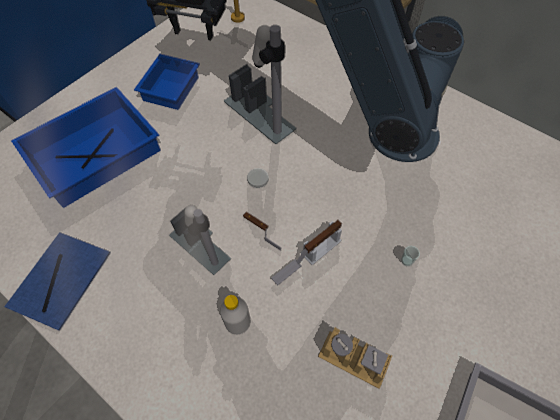

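View pics/top0.png

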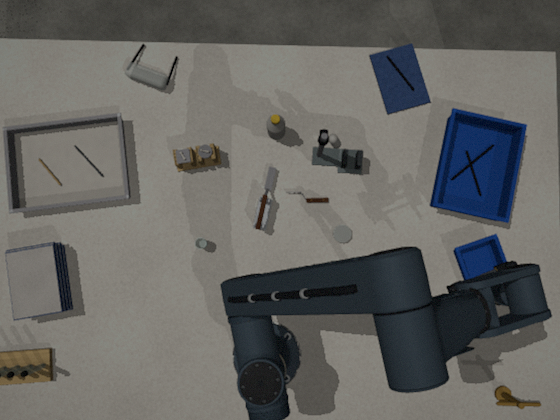

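Candidates:
- **Lifter:** top (265,198), with its blade at (271,178), is the larger. Top (310,199) is the small decoy.
- **Scope:** top (340,157) / scene (200,238) is the smaller. Scene (265,95) is the large one.
- **Mounts:** scene (343,343) looks round and (375,360) looks square.

I'll measure these and check them in one crop.

```bash
cat > h.py <<'E'
import numpy as np, cv2
from rig import bot, imaging
def cloud(d,K,T):
    v,u=np.indices(d.shape); P=np.stack([(u-K[0,2])/K[0,0]*d,(v-K[1,2])/K[1,1]*d,d,np.ones_like(d)],-1)
    W=P@np.linalg.inv(T).T; W[d<=0]=np.nan; return W[...,:3]
def proj(X,K,T):
    c=T[:3,:3]@np.asarray(X,float)+T[:3,3]; q=K@c; return q[:2]/q[2]
def rect(pts):
    (c,s,a)=cv2.minAreaRect((pts[:,:2]*1000).astype(np.float32)); return np.round(c,1),np.round(s,1),round(a,1)
E
python3 - <<'E'
from h import *
ims=[]
for n in("top","scene"):
    z=np.load(f"pics/{n}0.npz"); W=cloud(z['d'],z['K'],z['T']); p=z['p'].astype(int)
    C=proj([0.6,0,0.05],z['K'],z['T']); print(n,C)
    def sel(u0,u1,v0,v1,lo,hi):
        w=W[v0:v1,u0:u1].reshape(-1,3); c=p[v0:v1,u0:u1].reshape(-1,3); m=(w[:,2]>lo)&(w[:,2]<hi); return w[m],c[m]
    B=dict(top=dict(rack=(168,225,135,180),scope=(305,372,122,178),lift=(245,284,160,236),bottle=(262,290,110,142),beaker=(190,214,234,254)),
      scene=dict(rack=(310,395,315,390),scope=(165,235,200,275),lift=(268,350,218,288),bottle=(215,252,285,335),beaker=(390,420,240,268)))[n]
    for k,b in B.items():
        for lo,hi in dict(rack=[(.063,.1)],scope=[(.06,.08),(.003,.012),(.1,.3)],lift=[(.063,.08),(.012,.03)],bottle=[(.05,.2)],beaker=[(.02,.1)])[k]:
            w,c=sel(*b,lo,hi)
            if len(w)>4: print(n,k,lo,len(w),rect(w),'med',np.round(np.median(w,0)*1000,1),'zr',np.round(np.percentile(w[:,2],[5,95])*1000,1))
z=np.load("pics/scene0.npz");p=z['p'][:,:,::-1]
a=cv2.resize(p[310:395,305:405],(500,425),interpolation=2);b=cv2.resize(p[195:295,160:235],(300,400),interpolation=2)
c=np.zeros((425,800,3),np.uint8);c[:,:500]=a;c[:400,500:]=b
t=np.load("pics/top0.npz")['p'][120:240,165:375,::-1]
cv2.imwrite("pics/crop1.png",c)
E
```

```text
top [270.46666566 166.87877174]
top rack 0.063 546 (array([633.7, 244.2]), array([ 51.3, 130.8]), 10.8) med [632.9 250.1  73. ] zr [66.  81.1]
top scope 0.06 154 (array([ 637.3, -215.9]), array([140.5,  49.4]), 87.9) med [ 637.7 -241.7   70.3] zr [62.4 75.9]
top scope 0.003 856 (array([ 672.7, -219.8]), array([184.8, 219.1]), 1.2) med [ 647.5 -216.4    5.6] zr [ 3.2 10.4]
top scope 0.1 311 (array([ 661.3, -174. ]), array([70.5, 43.5]), 89.5) med [ 650.2 -163.2  219.6] zr [138.2 249.5]
top lift 0.063 160 (array([454.9,  24. ]), array([ 20.5, 109.2]), 80.5) med [455.5  25.8  70.7] zr [64.5 76.4]
top lift 0.012 181 (array([512.2,  32.7]), array([ 67.1, 202.9]), 79.4) med [569.1   4.9  19.2] zr [13.9 25.5]
top bottle 0.05 331 (array([727.6, -12.5]), array([55.1, 58.9]), 9.9) med [721.1 -13.3 104. ] zr [ 65.2 151.2]
top beaker 0.02 69 (array([353.2, 216.5]), array([34.8, 36.3]), 35.3) med [354.5 222.2  44.8] zr [22.1 54. ]
scene [276.8902357  274.76749188]
scene rack 0.063 1310 (array([632.8, 244.2]), array([ 50.8, 129.8]), 11.1) med [634.3 253.2  73.6] zr [67.9 80.6]
scene scope 0.06 190 (array([ 653.9, -220.2]), array([147.5,  47.6]), 73.8) med [ 650.4 -274.8   69.9] zr [62.  75.3]
scene scope 0.003 1026 (array([ 630.7, -240.5]), array([216.4, 190. ]), 39.5) med [ 658.9 -204.     5.7] zr [3.2 9.1]
scene scope 0.1 680 (array([ 659.5, -164. ]), array([56.2, 44.5]), 69.3) med [ 662.1 -150.4  218.7] zr [121.3 249.8]
scene lift 0.063 285 (array([455.3,  26.3]), array([ 15.7, 110.1]), 79.0) med [456.5  27.   70.3] zr [65.3 73.3]
scene lift 0.012 397 (array([512.8,  20.5]), array([124.1, 180.8]), 42.6) med [559.5   5.7  19.8] zr [14.5 25.8]
scene bottle 0.05 768 (array([733.2,  -7.5]), array([51.2, 58.8]), 60.1) med [738.3  -1.1 104.2] zr [ 60.7 150.9]
scene beaker 0.02 207 (array([353.3, 216.6]), array([37.1, 36.1]), 7.3) med [348.6 217.   40.3] zr [22.2 50.5]
```

View pics/crop1.png

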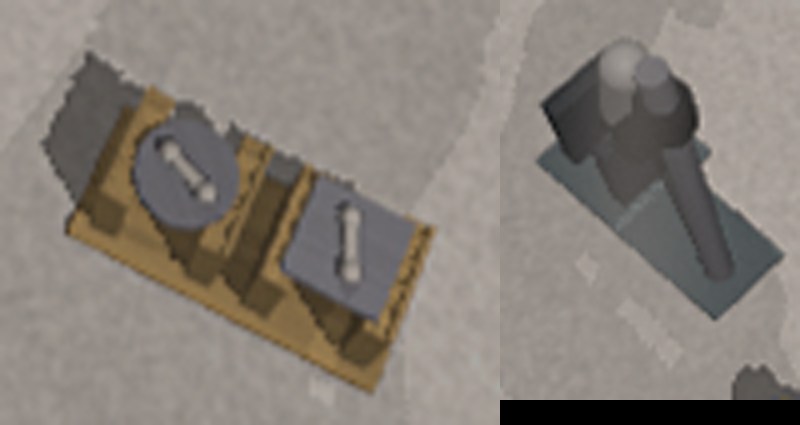

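The crop shows the round mount at (185,170), which is the rack's −y bay, and the square mount at (350,240). The small scope is on the right. Before moving I'll find the large scope to plan a clear path and fit the stage.

Run:
```python
from h import *
for n in("top","scene"):
    z=np.load(f"pics/{n}0.npz"); W=cloud(z['d'],z['K'],z['T'])
    if n=="scene":
        w=W[20:140,222:300].reshape(-1,3); 
        for lo,hi in((.06,.13),(.13,.5)):
            m=w[(w[:,2]>lo)&(w[:,2]<hi)]; print("big",lo,np.round(np.percentile(m,[2,50,98],axis=0)*1000).tolist())
    w=W.reshape(-1,3); b=(w[:,0]>.58)&(w[:,0]<.72)
    m=w[b&(w[:,2]>.05)&(w[:,2]<.08)&(w[:,1]>-.33)&(w[:,1]<-.2)]; print(n,"stage",len(m),rect(m),np.round(np.percentile(m,[2,50,98],axis=0)*1000).tolist())
    m=w[b&(w[:,2]>.2)&(w[:,1]>-.22)&(w[:,1]<-.08)]; print(n,"col",np.round(np.percentile(m,[2,50,98],axis=0)*1000).tolist())
    m=w[b&(w[:,2]>.235)&(w[:,1]>-.22)&(w[:,1]<-.08)]; print(n,"coltop",np.round(m.mean(0)*1000))
print(imaging.get_calibration("wrist"))
```

```text
top stage 162 (array([ 635.8, -256.9]), array([58.5, 50.1]), 87.3) [[611.0, -286.0, 51.0], [634.0, -272.0, 69.0], [660.0, -228.0, 76.0]]
top col [[641.0, -196.0, 203.0], [652.0, -162.0, 225.0], [681.0, -141.0, 252.0]]
top coltop [ 654. -166.  244.]
big 0.06 [[155.0, -487.0, 62.0], [205.0, -415.0, 93.0], [244.0, -287.0, 123.0]]
big 0.13 [[221.0, -360.0, 141.0], [242.0, -297.0, 302.0], [272.0, -277.0, 360.0]]
scene stage 207 (array([ 636.6, -257.4]), array([60.4, 50. ]), 87.6) [[618.0, -286.0, 51.0], [649.0, -275.0, 69.0], [662.0, -229.0, 75.0]]
scene col [[644.0, -187.0, 202.0], [662.0, -153.0, 222.0], [684.0, -139.0, 251.0]]
scene coltop [ 657. -163.  243.]
{'mtx': array([[318.42659229,   0.        , 279.43749311],
       [  0.        , 318.42659229, 212.30611935],
       [  0.        ,   0.        ,   1.        ]]), 'world_to_cam': array([[ 0.39776784, -0.91747882, -0.00365425, -0.62220711],
       [-0.88686961, -0.38551161,  0.25464307, -0.031659  ],
       [-0.23503838, -0.09804798, -0.96702821,  0.39073691],
       [ 0.        ,  0.        ,  0.        ,  1.        ]])}
```

>>> {"fn": "drive_tool", "kwargs": {
  "commands": [
    {"dy": -0.75,"wy": 0.0945,"grip": 87},
    {"dy": -0.75,"wy": 0.0945,"grip": 87},
    {"dy": -0.75,"wy": 0.0945,"grip": 87},
    {"dy": -0.75,"wy": 0.0945,"grip": 87},
    {"dz": 1,"grip": 87},
    {"dz": 1,"grip": 87},
    {"dz": 1,"grip": 87},
    {"dz": 1,"grip": 87}
  ]
}}

```text
schema error: expected keys dx, dy, dz, wx, wy, wz, grip
```

>>> {"fn": "drive_tool", "kwargs": {
  "commands": [
    {"dx": 0,"dy": -0.75,"dz": 0,"wx": 0,"wy": 0.0945,"wz": 0,"grip": 87},
    {"dx": 0,"dy": -0.75,"dz": 0,"wx": 0,"wy": 0.0945,"wz": 0,"grip": 87},
    {"dx": 0,"dy": -0.75,"dz": 0,"wx": 0,"wy": 0.0945,"wz": 0,"grip": 87},
    {"dx": 0,"dy": -0.75,"dz": 0,"wx": 0,"wy": 0.0945,"wz": 0,"grip": 87},
    {"dx": 0,"dy": 0,"dz": 1,"wx": 0,"wy": 0,"wz": 0,"grip": 87},
    {"dx": 0,"dy": 0,"dz": 1,"wx": 0,"wy": 0,"wz": 0,"grip": 87},
    {"dx": 0,"dy": 0,"dz": 1,"wx": 0,"wy": 0,"wz": 0,"grip": 87},
    {"dx": 0,"dy": 0,"dz": 1,"wx": 0,"wy": 0,"wz": 0,"grip": 87}
  ]
}}

```text
time_s: 1.1
position: [0.4068, -0.6028, 0.3638]
tcp_rot: [[-0.184, -0.001, 0.983], [-0.983, 0.001, -0.184], [-0.001, -1.0, -0.001]]
force: [-0.0, -0.7, -0.2]
opening: 1.002
```

>>> {"fn": "drive_tool", "kwargs": {
  "commands": [
    {"dx": -0.98,"dy": 0,"dz": -0.115,"wx": 0,"wy": 0,"wz": 0,"grip": 87},
    {"dx": -0.98,"dy": 0,"dz": -0.115,"wx": 0,"wy": 0,"wz": 0,"grip": 87},
    {"dx": -0.98,"dy": 0,"dz": -0.115,"wx": 0,"wy": 0,"wz": 0,"grip": 87},
    {"dx": -0.98,"dy": 0,"dz": -0.115,"wx": 0,"wy": 0,"wz": 0,"grip": 87},
    {"dx": -0.98,"dy": 0,"dz": -0.115,"wx": 0,"wy": 0,"wz": 0,"grip": 87},
    {"dx": -0.98,"dy": 0,"dz": -0.115,"wx": 0,"wy": 0,"wz": 0,"grip": 87},
    {"dx": -0.98,"dy": 0,"dz": -0.115,"wx": 0,"wy": 0,"wz": 0,"grip": 87},
    {"dx": -0.98,"dy": 0,"dz": -0.115,"wx": 0,"wy": 0,"wz": 0,"grip": 87}
  ]
}}

```text
time_s: 2.1
position: [0.427, -0.2863, 0.3641]
tcp_rot: [[-0.184, -0.001, 0.983], [-0.983, 0.001, -0.184], [-0.001, -1.0, -0.001]]
force: [0.7, -1.7, 0.2]
opening: 1.001
```

>>> {"fn": "drive_tool", "kwargs": {
  "commands": [
    {"dx": -0.98,"dy": 0,"dz": -0.115,"wx": 0,"wy": 0,"wz": 0,"grip": 87},
    {"dx": -0.98,"dy": 0,"dz": -0.115,"wx": 0,"wy": 0,"wz": 0,"grip": 87},
    {"dx": -0.98,"dy": 0,"dz": -0.115,"wx": 0,"wy": 0,"wz": 0,"grip": 87},
    {"dx": -0.98,"dy": 0,"dz": -0.115,"wx": 0,"wy": 0,"wz": 0,"grip": 87},
    {"dx": -0.98,"dy": 0.7,"dz": -0.115,"wx": 0,"wy": 0,"wz": 0,"grip": 87},
    {"dx": -0.98,"dy": 0.7,"dz": -0.115,"wx": 0,"wy": 0,"wz": 0,"grip": 87},
    {"dx": -0.98,"dy": 0.7,"dz": -0.115,"wx": 0,"wy": 0,"wz": 0,"grip": 87},
    {"dx": -0.98,"dy": 0.7,"dz": -0.115,"wx": 0,"wy": 0,"wz": 0,"grip": 87}
  ]
}}

```text
time_s: 3.1
position: [0.4485, 0.0284, 0.2516]
tcp_rot: [[-0.184, 0.0, 0.983], [-0.983, -0.0, -0.184], [-0.0, -1.0, 0.0]]
force: [1.1, 0.1, -0.8]
opening: 0.998
```

```bash
cat >> h.py <<'E'
def snap(tag,n="wrist"):
    s=bot.read_state(); c=imaging.get_calibration(n); p,d=imaging.capture(n)
    np.savez(f"pics/{tag}.npz",p=p,d=d,K=c["mtx"],T=c["world_to_cam"]); cv2.imwrite(f"pics/{tag}.png",p[:,:,::-1])
    return s,p,cloud(d,c["mtx"],c["world_to_cam"]),c
E
python3 - <<'E'
from h import *
s,p,W,c=snap("w1"); print(np.round(s['position'],4),s['time_s'])
w=W.reshape(-1,3); q=p.reshape(-1,3).astype(int)
near=(abs(w[:,0]-.455)<.09)&(abs(w[:,1]-.026)<.05)
m=near&(w[:,2]>.066)&(w[:,2]<.078); print("handle",m.sum(),rect(w[m]),np.round(np.median(w[m],0)*1000,1))
E
```

```text
[0.4485 0.0284 0.2516] 3.1
handle 1423 (array([452.6,  27.7]), array([ 13.3, 109.8]), 79.1) [457.1  27.3  70.8]
```

View pics/w1.png

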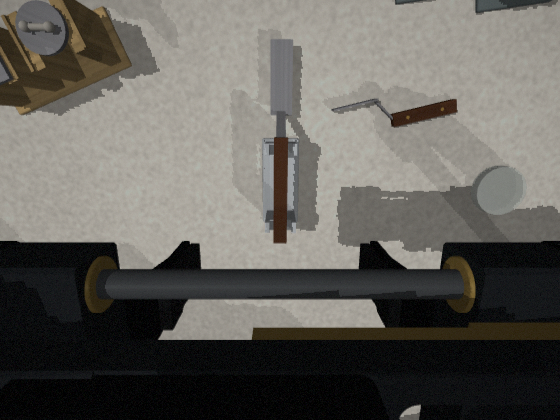

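The wrist view shows the large lifter on its rest, with the handle at (280,190) and the blade at (282,75). The decoy is at (400,110). The handle fits at (0.453, 0.0275), yaw −10.8°. Descending to grasp.

>>> {"fn": "drive_tool", "kwargs": {
  "commands": [
    {"dx": 0,"dy": 0.95,"dz": 0.43,"wx": 0,"wy": 0.002,"wz": 0,"grip": 60},
    {"dx": 0,"dy": 0.95,"dz": 0,"wx": 0,"wy": 0,"wz": 0,"grip": 50},
    {"dx": 0,"dy": 0.95,"dz": 0,"wx": 0,"wy": 0,"wz": 0,"grip": 45},
    {"dx": 0,"dy": 0.95,"dz": 0,"wx": 0,"wy": 0,"wz": 0,"grip": 45},
    {"dx": 0,"dy": 0.91,"dz": 0,"wx": 0,"wy": 0,"wz": 0,"grip": 45},
    {"dx": 0,"dy": 0,"dz": 0,"wx": 0,"wy": 0,"wz": 0,"grip": 30},
    {"dx": 0,"dy": 0,"dz": 0,"wx": 0,"wy": 0,"wz": 0,"grip": 5},
    {"dx": 0,"dy": 0,"dz": 0,"wx": 0,"wy": 0,"wz": 0,"grip": 0}
  ]
}}

```text
time_s: 4.15
position: [0.4667, 0.0238, 0.0656]
tcp_rot: [[-0.187, 0.003, 0.982], [-0.982, -0.001, -0.187], [-0.0, -1.0, 0.003]]
force: [0.9, -0.6, -0.8]
opening: 0.261
```

>>> {"fn": "drive_tool", "kwargs": {
  "commands": [
    {"dx": 0,"dy": 0,"dz": 0,"wx": 0,"wy": 0,"wz": 0,"grip": 0},
    {"dx": 0,"dy": 0,"dz": 0,"wx": 0,"wy": 0,"wz": 0,"grip": 0},
    {"dx": 0,"dy": 0,"dz": 0,"wx": 0,"wy": 0,"wz": 0,"grip": 0}
  ]
}}

```text
time_s: 4.53
position: [0.4665, 0.0239, 0.0654]
tcp_rot: [[-0.187, 0.003, 0.982], [-0.982, -0.0, -0.187], [-0.0, -1.0, 0.003]]
force: [-0.6, 0.1, 7.7]
opening: 0.159
```

>>> {"fn": "drive_tool", "kwargs": {
  "commands": [
    {"dx": 0,"dy": -0.9,"dz": 0,"wx": 0,"wy": 0,"wz": 0,"grip": 0},
    {"dx": 0,"dy": -1,"dz": 0,"wx": 0,"wy": -0.08,"wz": 0,"grip": 0},
    {"dx": 0,"dy": -1,"dz": 0,"wx": 0,"wy": -0.08,"wz": 0,"grip": 0},
    {"dx": 0,"dy": -1,"dz": 0,"wx": 0,"wy": -0.08,"wz": 0,"grip": 0},
    {"dx": -0.65,"dy": 0,"dz": 0.58,"wx": 0,"wy": 0,"wz": 0,"grip": 0},
    {"dx": -0.65,"dy": 0,"dz": 0.58,"wx": 0,"wy": 0,"wz": 0,"grip": 0},
    {"dx": -0.65,"dy": 0,"dz": 0.58,"wx": 0,"wy": 0,"wz": 0,"grip": 0},
    {"dx": -0.65,"dy": 0,"dz": 0.58,"wx": 0,"wy": 0,"wz": 0,"grip": 0}
  ]
}}

```text
time_s: 5.52
position: [0.5372, 0.1445, 0.2204]
tcp_rot: [[0.188, -0.0, 0.982], [-0.982, -0.0, 0.188], [0.0, -1.0, -0.0]]
force: [0.3, 0.1, -1.3]
opening: 0.156
```

>>> {"fn": "drive_tool", "kwargs": {
  "commands": [
    {"dx": 0,"dy": 0,"dz": 0,"wx": 0,"wy": 0,"wz": 0,"grip": 0},
    {"dx": 0,"dy": 0,"dz": 0,"wx": 0,"wy": 0,"wz": 0,"grip": 0}
  ]
}}

```text
time_s: 5.78
position: [0.5362, 0.1433, 0.22]
tcp_rot: [[0.188, -0.002, 0.982], [-0.982, -0.001, 0.188], [0.0, -1.0, -0.002]]
force: [-0.5, -0.4, -1.2]
opening: 0.159
```

Run:
```python
from h import *
s,p,W,c=snap("w2"); R=s['tcp_rot'];t=s['position']; print(np.round(t,4),np.round(R,4).tolist(),s['time_s'],s['opening'])
w=W.reshape(-1,3); q=p.reshape(-1,3).astype(int)
L=(w-t)@np.array(R)  # tool frame
m=(L[:,1]>.035)&(L[:,1]<.06)&(L[:,2]>.02)&(abs(L[:,0])<.03)
print("blade",m.sum(),rect(L[m][:,[2,0]]),'y(down) vs z:',np.round(np.polyfit(L[m][:,2],L[m][:,1]*1000,1),2))
f=m&(L[:,2]>.085); print(np.round(np.percentile(L[f]*1000,[1,50,99],axis=0),1).tolist(), rect(L[f][:,[2,0]]))
m=(L[:,1]>-.03)&(L[:,1]<.02)&(L[:,2]>-.06)&(L[:,2]<.08)&(abs(L[:,0])<.03); print("handle",m.sum(),np.round(np.percentile(L[m]*1000,[1,50,99],axis=0),1).tolist())
m=(w[:,2]>.064)&(w[:,2]<.08)&(abs(w[:,0]-.63)<.07)&(abs(w[:,1]-.24)<.11)
print("rack top",m.sum(),rect(w[m]))
g=m&(q.max(1)-q.min(1)<30)&(abs(w[:,1]-.209)<.035)&(w[:,2]>.071)&(abs(w[:,0]-.64)<.035); print("mount",g.sum(),np.round(np.percentile(w[g]*1000,[1,50,99],axis=0),1).tolist(),cv2.minEnclosingCircle((w[g][:,:2]*1000).astype(np.float32)))
```

```text
[0.5362 0.1433 0.22  ] [[0.1883, -0.0016, 0.9821], [-0.9821, -0.0005, 0.1883], [0.0002, -1.0, -0.0017]] 5.775 0.15867273852388503
blade 6178 (array([97., -1.]), array([72.1, 24.1]), 0.1) y(down) vs z: [24.54 43.3 ]
[[-12.8, 44.5, 85.5], [-0.9, 46.0, 110.1], [10.7, 47.6, 132.2]] (array([109.,  -1.]), array([48.1, 24. ]), 0.2)
handle 5625 [[-16.2, -28.0, -23.3], [-1.3, -5.2, 10.4], [13.9, 19.0, 49.6]]
rack top 7693 (array([630.9, 246.8]), array([ 50.3, 128.5]), 11.0)
mount 2126 [[619.6, 189.7, 73.0], [640.2, 210.5, 74.9], [660.8, 231.6, 79.7]] ((636.77880859375, 209.55157470703125), 35.41289520263672)
```

View pics/w2.png

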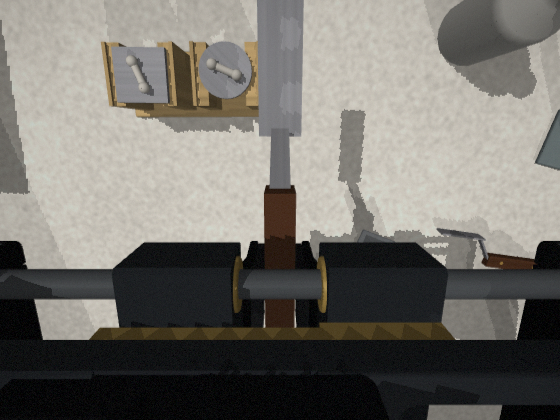

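Run:
```python
from h import *
z=np.load("pics/w2.npz");W=cloud(z['d'],z['K'],z['T']);w=W.reshape(-1,3);q=z['p'].reshape(-1,3).astype(int)
R=np.array([[.1883,-.0016,.9821],[-.9821,-.0005,.1883],[.0002,-1,-.0017]]);t=np.array([.5362,.1433,.22])
L=(w-t)@R
b=(w[:,2]<.012)&(w[:,2]>-.01); A=np.c_[L[b][:,2],L[b][:,0],np.ones(b.sum())]; print("bench slope",np.linalg.lstsq(A,L[b][:,1]*1000,rcond=None)[0], np.median(w[b][:,2]))
m=(L[:,1]>.035)&(L[:,1]<.06)&(abs(L[:,0]+.001)>.007)&(abs(L[:,0]+.001)<.0125)&(L[:,2]>.03)
A=np.c_[L[m][:,2],L[m][:,0],np.ones(m.sum())]; print("blade plane",np.linalg.lstsq(A,L[m][:,1]*1000,rcond=None)[0],"rear",np.percentile(L[m][:,2],[.5,1,2])*1000)
mh=(L[:,1]<-.002)&(L[:,1]>-.02)&(abs(L[:,0]+.001)<.005)&(L[:,2]>.02)&(L[:,2]<.07); print("handle front",np.round(np.percentile(L[mh],[50,99],axis=0)*1000,1))
a=np.deg2rad(11);u=np.array([np.cos(a),np.sin(a)]);v=np.array([-np.sin(a),np.cos(a)])
o=np.array([.6333,.2442]); X=(w[:,:2]-o)@u*1000;Y=(w[:,:2]-o)@v*1000
# ledge/lip tops, tan colour
tan=(q[:,0]-q[:,2]>25)&(w[:,2]>.064)&(w[:,2]<.08)&(abs(X)<40)&(abs(Y)<75)
print("X ext",np.percentile(X[tan],[1,99]),"Y ext",np.percentile(Y[tan],[.3,99.7]))
h,e=np.histogram(Y[tan],np.arange(-72,74,2)); print([(int(x),int(n)) for x,n in zip(e,h) if n])
for side in(X<0,X>0): print("yaw chk",np.percentile(Y[tan&side],99.5))
```

```text
bench slope [ -1.88838223   1.4397285  219.99492223] -0.00013112710990303977
blade plane [ 3.53940535  1.44398321 45.6878223 ] rear [64.54360184 65.08056167 65.86848411]
handle front [[-0.9 -5.1 31.5]
 [ 4.  -3.  41.7]]
X ext [-26.93098886  22.77882311] Y ext [-61.05756106  66.85467988]
[(-62, 77), (-60, 149), (-58, 147), (-56, 123), (-54, 75), (-52, 57), (-48, 2), (-20, 29), (-18, 62), (-16, 77), (-14, 95), (-12, 147), (-10, 191), (-8, 168), (-6, 58), (8, 291), (10, 134), (12, 102), (14, 98), (16, 23), (18, 21), (20, 17), (52, 15), (54, 26), (56, 21), (58, 24), (60, 116), (62, 240), (64, 171), (66, 54)]
yaw chk 66.66749316242469
yaw chk 66.79075080719726
```

Blade in the tool frame: lateral −1.0 mm, level, blade centre 112 mm ahead of the TCP and 46 mm below it. Mount at (0.6402, 0.2106), laterally centred in its slot; yaw 11°. Next is the pre-insertion pose.

>>> {"fn": "drive_tool", "kwargs": {
  "commands": [
    {"dx": 0,"dy": 0,"dz": -0.96,"wx": 0,"wy": -0.0015,"wz": 0,"grip": 0},
    {"dx": -0.5,"dy": 0,"dz": -0.97,"wx": 0,"wy": 0,"wz": 0,"grip": 0},
    {"dx": -0.31,"dy": 0.93,"dz": 0,"wx": 0,"wy": 0,"wz": 0,"grip": 0},
    {"dx": -0.31,"dy": 0.93,"dz": 0,"wx": 0,"wy": 0,"wz": 0,"grip": 0},
    {"dx": 0,"dy": 0.93,"dz": 0,"wx": 0,"wy": 0,"wz": 0,"grip": 0},
    {"dx": 0,"dy": 0,"dz": 0,"wx": 0,"wy": 0,"wz": 0,"grip": 0},
    {"dx": 0,"dy": 0,"dz": 0,"wx": 0,"wy": 0,"wz": 0,"grip": 0}
  ]
}}

```text
time_s: 6.7
position: [0.4535, 0.1725, 0.1095]
tcp_rot: [[0.189, 0.001, 0.982], [-0.982, 0.0, 0.189], [0.0, -1.0, 0.001]]
force: [-0.2, -0.4, -0.8]
opening: 0.156
```

>>> {"fn": "drive_tool", "kwargs": {
  "commands": [
    {"dx": -0.03,"dy": 0.03,"dz": 0.4,"wx": 0,"wy": 0,"wz": 0,"grip": 0},
    {"dx": 0,"dy": 0,"dz": 0.5,"wx": 0,"wy": 0,"wz": 0,"grip": 0},
    {"dx": 0,"dy": 0,"dz": 0.4,"wx": 0,"wy": 0,"wz": 0,"grip": 0},
    {"dx": 0,"dy": 0,"dz": 0,"wx": 0,"wy": 0,"wz": 0,"grip": 0}
  ]
}}

```text
time_s: 7.2
position: [0.5063, 0.184, 0.1094]
tcp_rot: [[0.19, 0.006, 0.982], [-0.982, 0.001, 0.19], [0.0, -1.0, 0.006]]
force: [0.4, 0.3, -0.4]
opening: 0.156
```

Run:
```python
from h import *
s,p,W,c=snap("w3"); R=np.array(s['tcp_rot']);t=np.array(s['position']); print(np.round(t,4),np.round(s['force'],2))
```

```text
[0.5063 0.184  0.1094] [ 0.36  0.32 -0.37]
```

View pics/w3.png

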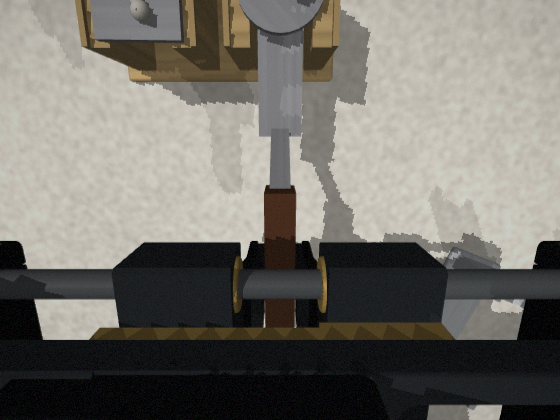

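The blade is in the slot, centred at (280,80) under the round mount at (281,10), with clearance on both sides. I'll go in fully and raise gently.

>>> {"fn": "drive_tool", "kwargs": {
  "commands": [
    {"dx": 0,"dy": 0,"dz": 0.31,"wx": 0,"wy": 0,"wz": 0,"grip": 0},
    {"dx": 0,"dy": 0,"dz": 0.3,"wx": 0,"wy": 0,"wz": 0,"grip": 0},
    {"dx": 0,"dy": 0,"dz": 0,"wx": 0,"wy": 0,"wz": 0,"grip": 0},
    {"dx": 0,"dy": -0.1,"dz": 0,"wx": 0,"wy": 0,"wz": 0,"grip": 0},
    {"dx": 0,"dy": -0.05,"dz": 0,"wx": 0,"wy": 0,"wz": 0,"grip": 0},
    {"dx": 0,"dy": -0.05,"dz": 0,"wx": 0,"wy": 0,"wz": 0,"grip": 0},
    {"dx": 0,"dy": -0.1,"dz": 0,"wx": 0,"wy": 0,"wz": 0,"grip": 0},
    {"dx": 0,"dy": -0.1,"dz": 0,"wx": 0,"wy": 0,"wz": 0,"grip": 0}
  ]
}}

```text
time_s: 8.25
position: [0.5276, 0.1886, 0.1236]
tcp_rot: [[0.19, -0.0, 0.982], [-0.982, -0.0, 0.19], [-0.0, -1.0, -0.0]]
force: [0.6, -0.2, -0.8]
opening: 0.158
```

>>> {"fn": "drive_tool", "kwargs": {
  "commands": [
    {"dx": 0,"dy": -0.15,"dz": 0,"wx": 0,"wy": 0,"wz": 0,"grip": 0},
    {"dx": 0,"dy": -0.2,"dz": 0,"wx": 0,"wy": 0,"wz": 0,"grip": 0},
    {"dx": 0,"dy": -0.15,"dz": 0,"wx": 0,"wy": 0,"wz": 0,"grip": 0},
    {"dx": 0,"dy": 0,"dz": 0,"wx": 0,"wy": 0,"wz": 0,"grip": 0},
    {"dx": 0,"dy": 0,"dz": 0,"wx": 0,"wy": 0,"wz": 0,"grip": 0}
  ]
}}

```text
time_s: 8.88
position: [0.5276, 0.1886, 0.1433]
tcp_rot: [[0.19, -0.0, 0.982], [-0.982, -0.0, 0.19], [-0.0, -1.0, -0.0]]
force: [-0.2, -0.4, -1.3]
opening: 0.159
```

```bash
cat >> h.py <<'E'
def inhand(tag):
    s,p,W,c=snap(tag); R=np.array(s['tcp_rot']);t=np.array(s['position']); w=W.reshape(-1,3);q=p.reshape(-1,3).astype(int); L=(w-t)@R
    m=(L[:,1]>.04)&(L[:,1]<.054)&(abs(L[:,0]+.001)<.0125)&(L[:,2]>.062)&(L[:,2]<.088)
    print("t",np.round(t,4),"R",np.round(R,3).tolist(),"f",np.round(s['force'],2),s['time_s'])
    print("blade rear part",m.sum(),rect(L[m][:,[2,0]]),np.round(np.median(L[m],0)*1000,1))
    g=(L[:,1]>.03)&(L[:,1]<.0435)&(abs(L[:,0])<.03)&(L[:,2]>.08)
    if g.sum()>50:
        pl=np.linalg.lstsq(np.c_[L[g][:,2],L[g][:,0],np.ones(g.sum())],L[g][:,1]*1000,rcond=None)[0]
        pts=(L[g][:,[2,0]]*1000); e=np.percentile(pts,[.5,99.5],axis=0)
        (cx,cy),r=cv2.minEnclosingCircle(pts[(abs(pts-np.median(pts,0))<25).all(1)].astype(np.float32))
        print("mount n",g.sum(),"ext(z,x)",np.round(e,1).tolist(),"circ",round(cx,1),round(cy,1),round(r,1),"plane",np.round(pl,1))
    return s,p,W,L
E
python3 -c "
from h import *
inhand('w4')"
```

```text
t [0.5276 0.1886 0.1433] R [[0.19, -0.0, 0.982], [-0.982, -0.0, 0.19], [-0.0, -1.0, -0.0]] f [-0.21 -0.39 -1.27] 8.875
blade rear part 1890 (array([76.2, -1.1]), array([24. , 23.5]), 89.9) [-0.9 46.  76.5]
mount n 5812 ext(z,x) [[93.8, -21.2], [130.9, 21.0]] circ 115.1 -0.3 22.2 plane [-6.5  3.2 40.9]
```

View pics/w4.png

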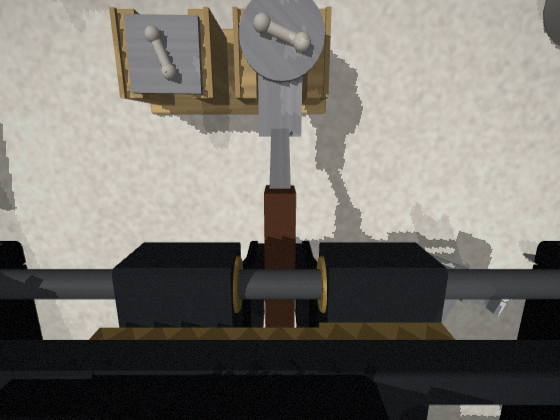

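The mount sits on the blade at tool z ≈115 and x ≈0, level and clear of the ledges. The picture shows it centred on the blade at (282,40). I'll back off and carry it gently.

>>> {"fn": "drive_tool", "kwargs": {
  "commands": [
    {"dx": 0,"dy": 0,"dz": -0.1,"wx": 0,"wy": 0,"wz": 0,"grip": 0},
    {"dx": 0,"dy": -0.1,"dz": -0.25,"wx": 0,"wy": 0,"wz": 0,"grip": 0},
    {"dx": 0,"dy": -0.2,"dz": -0.3,"wx": 0,"wy": 0,"wz": 0,"grip": 0},
    {"dx": 0,"dy": -0.3,"dz": -0.3,"wx": 0,"wy": 0,"wz": 0,"grip": 0},
    {"dx": 0,"dy": -0.3,"dz": -0.3,"wx": 0,"wy": 0,"wz": 0,"grip": 0},
    {"dx": 0,"dy": -0.3,"dz": -0.25,"wx": 0,"wy": 0,"wz": 0,"grip": 0},
    {"dx": 0,"dy": -0.2,"dz": -0.2,"wx": 0,"wy": 0,"wz": 0,"grip": 0},
    {"dx": 0,"dy": -0.1,"dz": -0.1,"wx": 0,"wy": 0,"wz": 0,"grip": 0}
  ]
}}

```text
time_s: 9.93
position: [0.4567, 0.1749, 0.2041]
tcp_rot: [[0.19, 0.001, 0.982], [-0.982, 0.0, 0.19], [0.0, -1.0, 0.001]]
force: [-0.7, 0.0, -1.6]
opening: 0.155
```

>>> {"fn": "drive_tool", "kwargs": {
  "commands": [
    {"dx": 0.1,"dy": -0.05,"dz": 0,"wx": 0,"wy": 0.01,"wz": 0,"grip": 0},
    {"dx": 0.3,"dy": -0.05,"dz": 0,"wx": 0,"wy": 0.02,"wz": 0,"grip": 0},
    {"dx": 0.5,"dy": -0.05,"dz": 0,"wx": 0,"wy": 0.025,"wz": 0,"grip": 0},
    {"dx": 0.6,"dy": -0.05,"dz": 0,"wx": 0,"wy": 0.025,"wz": 0,"grip": 0},
    {"dx": 0.6,"dy": -0.05,"dz": 0,"wx": 0,"wy": 0.025,"wz": 0,"grip": 0},
    {"dx": 0.6,"dy": -0.05,"dz": 0,"wx": 0,"wy": 0.02,"wz": 0,"grip": 0},
    {"dx": 0.6,"dy": -0.05,"dz": 0,"wx": 0,"wy": 0.015,"wz": 0,"grip": 0},
    {"dx": 0.6,"dy": -0.05,"dz": 0,"wx": 0,"wy": 0.01,"wz": 0,"grip": 0}
  ]
}}

```text
time_s: 10.92
position: [0.4669, 0.0179, 0.2191]
tcp_rot: [[-0.047, -0.0, 0.999], [-0.999, -0.0, -0.047], [0.0, -1.0, -0.0]]
force: [-0.2, -0.0, -0.9]
opening: 0.159
```

>>> {"fn": "drive_tool", "kwargs": {
  "commands": [
    {"dx": 0.6,"dy": -0.04,"dz": 0.04,"wx": 0,"wy": 0,"wz": 0,"grip": 0},
    {"dx": 0.6,"dy": -0.04,"dz": 0.04,"wx": 0,"wy": 0,"wz": 0,"grip": 0},
    {"dx": 0.6,"dy": -0.04,"dz": 0.04,"wx": 0,"wy": 0,"wz": 0,"grip": 0},
    {"dx": 0.6,"dy": 0,"dz": 0.04,"wx": 0,"wy": 0,"wz": 0,"grip": 0},
    {"dx": 0.6,"dy": 0,"dz": 0.04,"wx": 0,"wy": 0,"wz": 0,"grip": 0},
    {"dx": 0.6,"dy": 0,"dz": 0.04,"wx": 0,"wy": 0,"wz": 0,"grip": 0},
    {"dx": 0.6,"dy": 0,"dz": 0.04,"wx": 0,"wy": 0,"wz": 0,"grip": 0},
    {"dx": 0.6,"dy": 0,"dz": 0.04,"wx": 0,"wy": 0,"wz": 0,"grip": 0}
  ]
}}

```text
time_s: 11.92
position: [0.4707, -0.1745, 0.2238]
tcp_rot: [[-0.046, -0.001, 0.999], [-0.999, 0.0, -0.046], [-0.0, -1.0, -0.001]]
force: [-0.2, -0.1, -1.5]
opening: 0.159
```

>>> {"fn": "drive_tool", "kwargs": {
  "commands": [
    {"dx": 0.6,"dy": 0,"dz": 0.1,"wx": 0,"wy": 0,"wz": 0,"grip": 0},
    {"dx": 0.6,"dy": 0,"dz": 0.1,"wx": 0,"wy": 0,"wz": 0,"grip": 0},
    {"dx": 0.6,"dy": 0,"dz": 0.12,"wx": 0,"wy": 0,"wz": 0,"grip": 0},
    {"dx": 0.5,"dy": 0,"dz": 0.15,"wx": 0,"wy": 0,"wz": 0,"grip": 0},
    {"dx": 0.4,"dy": 0,"dz": 0.15,"wx": 0,"wy": 0,"wz": 0,"grip": 0},
    {"dx": 0.3,"dy": 0,"dz": 0.12,"wx": 0,"wy": 0,"wz": 0,"grip": 0},
    {"dx": 0.2,"dy": 0,"dz": 0.1,"wx": 0,"wy": 0,"wz": 0,"grip": 0},
    {"dx": 0.05,"dy": 0,"dz": 0.05,"wx": 0,"wy": 0,"wz": 0,"grip": 0}
  ]
}}

```text
time_s: 12.92
position: [0.501, -0.3043, 0.2241]
tcp_rot: [[-0.044, -0.0, 0.999], [-0.999, 0.0, -0.044], [-0.0, -1.0, -0.0]]
force: [-0.6, 1.4, -1.6]
opening: 0.155
```

>>> {"fn": "drive_tool", "kwargs": {
  "commands": [
    {"dx": 0,"dy": 0,"dz": 0,"wx": 0,"wy": 0,"wz": 0,"grip": 0},
    {"dx": 0,"dy": 0,"dz": 0,"wx": 0,"wy": 0,"wz": 0,"grip": 0}
  ]
}}

```text
time_s: 13.18
position: [0.5006, -0.3035, 0.2241]
tcp_rot: [[-0.044, -0.0, 0.999], [-0.999, 0.001, -0.044], [-0.0, -1.0, -0.0]]
force: [-0.0, 0.3, -2.4]
opening: 0.158
```

Run:
```python
from h import *
s,p,W,L=inhand('w5'); w=W.reshape(-1,3)
m=(w[:,2]>.062)&(w[:,2]<.08)&(abs(w[:,0]-.637)<.06)&(abs(w[:,1]+.257)<.06)
print(m.sum(),rect(w[m]),np.round(np.percentile(w[m],[1,50,99],axis=0)*1000,1).tolist())
(c,sz,a)=rect(w[m]); a=np.deg2rad(-2.5); u=np.array([np.cos(a),np.sin(a)]);v=np.array([-u[1],u[0]])
o=np.array([.636,-.257]);X=(w[m][:,:2]-o)@u*1000;Y=(w[m][:,:2]-o)@v*1000
h,e=np.histogram(Y,np.arange(-40,42,2)); print([(int(x),int(n)) for x,n in zip(e,h) if n]); print("X",np.percentile(X,[1,99]))
for sd in(X<-8,X>8): print("Y ext",np.round(np.percentile(Y[sd],[1,99]),1), "inner",np.round([Y[sd&(Y<0)].max(),Y[sd&(Y>0)].min()],1))
```

```text
t [ 0.5006 -0.3035  0.2241] R [[-0.044, -0.0, 0.999], [-0.999, 0.001, -0.044], [-0.0, -1.0, -0.0]] f [-0.02  0.31 -2.38] 13.175
blade rear part 1895 (array([75.9, -0.8]), array([23.9, 24.1]), 89.2) [-0.7 46.  76.6]
mount n 5806 ext(z,x) [[93.6, -21.2], [130.5, 20.9]] circ 114.9 -0.2 22.2 plane [-5.6  3.1 40.9]
1709 (array([ 633.6, -256.1]), array([58.4, 50.1]), 87.2) [[607.8, -284.0, 63.0], [629.7, -237.1, 70.1], [658.9, -227.0, 74.1]]
[(-30, 14), (-28, 49), (-26, 37), (-24, 49), (-22, 67), (-20, 87), (-18, 132), (-16, 54), (16, 238), (18, 151), (20, 155), (22, 157), (24, 161), (26, 218), (28, 139), (30, 1)]
X [-27.39490389  21.91980747]
Y ext [-28.1  29.5] inner [-15.2  16.5]
Y ext [-17.8  29.3] inner [-15.5  16.2]
```

View pics/w5.png

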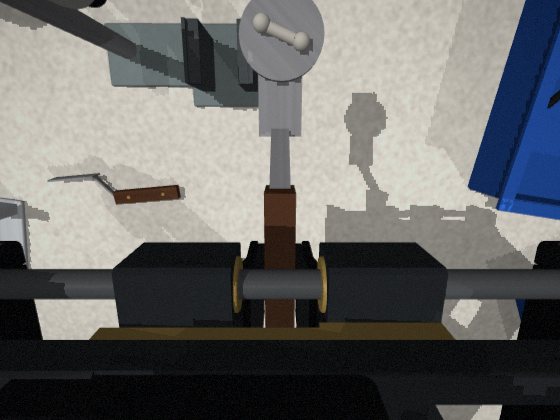

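The stage's left ledges are visible at (190,55), and the mount has not moved on the blade. Stage fit: (0.6335, −0.2563), yaw −2.7°. Moving above the stage and lowering.

>>> {"fn": "drive_tool", "kwargs": {
  "commands": [
    {"dx": -0.1,"dy": 0,"dz": 0.05,"wx": 0,"wy": 0.002,"wz": 0,"grip": 0},
    {"dx": -0.2,"dy": 0,"dz": 0.05,"wx": 0,"wy": 0,"wz": 0,"grip": 0},
    {"dx": -0.25,"dy": 0,"dz": 0.05,"wx": 0,"wy": 0,"wz": 0,"grip": 0},
    {"dx": -0.25,"dy": 0,"dz": 0.05,"wx": 0,"wy": 0,"wz": 0,"grip": 0},
    {"dx": -0.2,"dy": 0,"dz": 0.05,"wx": 0,"wy": 0,"wz": 0,"grip": 0},
    {"dx": -0.15,"dy": 0,"dz": 0.05,"wx": 0,"wy": 0,"wz": 0,"grip": 0},
    {"dx": -0.1,"dy": 0,"dz": 0.05,"wx": 0,"wy": 0,"wz": 0,"grip": 0},
    {"dx": -0.07,"dy": 0,"dz": 0.04,"wx": 0,"wy": 0,"wz": 0,"grip": 0}
  ]
}}

```text
time_s: 14.22
position: [0.519, -0.2521, 0.2242]
tcp_rot: [[-0.047, 0.0, 0.999], [-0.999, -0.0, -0.047], [0.0, -1.0, 0.0]]
force: [0.0, -0.2, -1.2]
opening: 0.159
```

>>> {"fn": "drive_tool", "kwargs": {
  "commands": [
    {"dx": 0,"dy": 0.1,"dz": 0,"wx": 0,"wy": 0,"wz": 0,"grip": 0},
    {"dx": 0,"dy": 0.25,"dz": 0,"wx": 0,"wy": 0,"wz": 0,"grip": 0},
    {"dx": 0,"dy": 0.4,"dz": 0,"wx": 0,"wy": 0,"wz": 0,"grip": 0},
    {"dx": 0,"dy": 0.45,"dz": 0,"wx": 0,"wy": 0,"wz": 0,"grip": 0},
    {"dx": 0,"dy": 0.45,"dz": 0,"wx": 0,"wy": 0,"wz": 0,"grip": 0},
    {"dx": 0,"dy": 0.4,"dz": 0,"wx": 0,"wy": 0,"wz": 0,"grip": 0},
    {"dx": 0,"dy": 0.25,"dz": 0,"wx": 0,"wy": 0,"wz": 0,"grip": 0},
    {"dx": 0,"dy": 0.1,"dz": 0,"wx": 0,"wy": 0,"wz": 0,"grip": 0}
  ]
}}

```text
time_s: 15.22
position: [0.5186, -0.2521, 0.1272]
tcp_rot: [[-0.048, -0.001, 0.999], [-0.999, 0.001, -0.048], [-0.001, -1.0, -0.001]]
force: [0.1, -0.1, -0.8]
opening: 0.154
```

Run:
```python
from h import *
s,p,W,L=inhand('w6'); w=W.reshape(-1,3)
a=np.deg2rad(-2.7); u=np.array([np.cos(a),np.sin(a)]);v=np.array([-u[1],u[0]])
o=np.array([.6335,-.2563]);X=(w[:,:2]-o)@u*1000;Y=(w[:,:2]-o)@v*1000
m=(w[:,2]>.062)&(w[:,2]<.0765)&(X<-5)&(X>-35)&(abs(Y)<40)&(abs(Y)>13)
print(m.sum(),"X front",np.percentile(X[m],[1,3]));h,e=np.histogram(Y[m],np.arange(-40,42,2)); print([(int(x),int(n)) for x,n in zip(e,h) if n])
mm=(w[:,2]>.078)&(w[:,2]<.09)&(abs(X)<40)&(abs(Y)<40); print("mount",np.round(np.percentile(np.c_[X,Y,w[:,2]*1000][mm],[.5,50,99.5],axis=0),1).tolist())
```

```text
t [ 0.5186 -0.2521  0.1272] R [[-0.048, -0.001, 0.999], [-0.999, 0.001, -0.048], [-0.001, -1.0, -0.001]] f [ 0.1  -0.1  -0.84] 15.225
blade rear part 1903 (array([75.8, -0.8]), array([23.9, 24. ]), 89.5) [-0.7 46.  76.2]
mount n 5806 ext(z,x) [[93.6, -21.1], [130.6, 20.8]] circ 114.3 0.4 22.7 plane [-7.2  2.9 41. ]
1633 X front [-24.85843052 -24.74313003]
[(-30, 67), (-28, 161), (-26, 147), (-24, 125), (-22, 109), (-20, 79), (-18, 85), (-16, 14), (14, 8), (16, 106), (18, 104), (20, 126), (22, 135), (24, 145), (26, 152), (28, 70)]
mount [[-39.9, -22.0, 79.7], [-8.3, -1.0, 85.6], [15.5, 19.9, 89.4]]
```

View pics/w6.png

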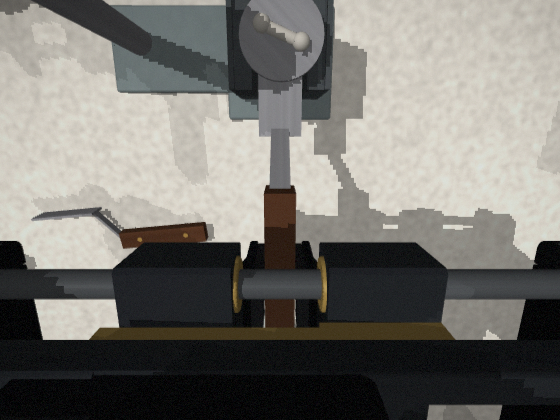

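The mount hangs just above the stage, about 0.8 mm off laterally. I'll correct that, lower slowly and leave the mount on the ledges.

>>> {"fn": "drive_tool", "kwargs": {
  "commands": [
    {"dx": -0.02,"dy": 0.1,"dz": 0,"wx": 0,"wy": 0,"wz": 0,"grip": 0},
    {"dx": 0,"dy": 0.07,"dz": 0,"wx": 0,"wy": 0,"wz": 0,"grip": 0},
    {"dx": 0,"dy": 0.05,"dz": 0,"wx": 0,"wy": 0,"wz": 0,"grip": 0},
    {"dx": 0,"dy": 0.05,"dz": 0,"wx": 0,"wy": 0,"wz": 0,"grip": 0},
    {"dx": 0,"dy": 0.05,"dz": 0,"wx": 0,"wy": 0,"wz": 0,"grip": 0},
    {"dx": 0,"dy": 0.08,"dz": 0,"wx": 0,"wy": 0,"wz": 0,"grip": 0},
    {"dx": 0,"dy": 0.1,"dz": 0,"wx": 0,"wy": 0,"wz": 0,"grip": 0},
    {"dx": 0,"dy": 0,"dz": 0,"wx": 0,"wy": 0,"wz": 0,"grip": 0}
  ]
}}

```text
time_s: 16.27
position: [0.5186, -0.2512, 0.1077]
tcp_rot: [[-0.048, -0.001, 0.999], [-0.999, 0.001, -0.048], [-0.001, -1.0, -0.001]]
force: [-0.5, 0.1, -1.0]
opening: 0.157
```

Run:
```python
from h import *
s,p,W,L=inhand('w7'); w=W.reshape(-1,3)
a=np.deg2rad(-2.7); u=np.array([np.cos(a),np.sin(a)]);v=np.array([-u[1],u[0]])
o=np.array([.6335,-.2563]);X=(w[:,:2]-o)@u*1000;Y=(w[:,:2]-o)@v*1000; g=p.reshape(-1,3).astype(int).sum(1)
mm=(w[:,2]>.0715)&(w[:,2]<.08)&(abs(X)<30)&(abs(Y)<24)&(g>270); print("mount",mm.sum(),np.round(np.percentile(np.c_[X,Y,w[:,2]*1000][mm],[.5,50,99.5],axis=0),1).tolist())
```

```text
t [ 0.5186 -0.2512  0.1077] R [[-0.048, -0.001, 0.999], [-0.999, 0.001, -0.048], [-0.001, -1.0, -0.001]] f [-0.48  0.15 -1.02] 16.275
blade rear part 1902 (array([75.9, -0.8]), array([24., 24.]), 89.2) [-0.7 45.8 76.7]
mount n 8362 ext(z,x) [[90.3, -29.1], [129.0, 28.4]] circ 109.7 -0.2 31.7 plane [-45.6  -2.2  39.5]
mount 1986 [[-16.3, -22.1, 73.0], [6.1, -10.8, 74.8], [12.9, 17.1, 79.9]]
```

>>> {"fn": "drive_tool", "kwargs": {
  "commands": [
    {"dx": 0,"dy": 0,"dz": -0.2,"wx": 0,"wy": 0,"wz": 0,"grip": 0},
    {"dx": 0,"dy": 0,"dz": -0.4,"wx": 0,"wy": 0,"wz": 0,"grip": 0},
    {"dx": 0,"dy": 0,"dz": -0.5,"wx": 0,"wy": 0,"wz": 0,"grip": 0},
    {"dx": 0,"dy": 0,"dz": -0.6,"wx": 0,"wy": 0,"wz": 0,"grip": 0},
    {"dx": 0,"dy": 0,"dz": -0.5,"wx": 0,"wy": 0,"wz": 0,"grip": 0},
    {"dx": 0,"dy": -0.5,"dz": 0,"wx": 0,"wy": 0,"wz": 0,"grip": 0},
    {"dx": 0,"dy": -0.9,"dz": 0,"wx": 0,"wy": 0,"wz": 0,"grip": 0},
    {"dx": 0.5,"dy": -0.9,"dz": 0,"wx": 0,"wy": 0,"wz": 0,"grip": 0}
  ]
}}

```text
time_s: 17.32
position: [0.4288, -0.2657, 0.2009]
tcp_rot: [[-0.046, -0.002, 0.999], [-0.999, 0.002, -0.046], [-0.002, -1.0, -0.002]]
force: [0.7, -0.4, -0.9]
opening: 0.157
```

>>> {"fn": "drive_tool", "kwargs": {
  "commands": [
    {"dx": 0.8,"dy": -0.5,"dz": 0.5,"wx": 0,"wy": 0,"wz": 0,"grip": 0},
    {"dx": 0,"dy": 0,"dz": 0.8,"wx": 0,"wy": 0,"wz": 0,"grip": 0},
    {"dx": 0,"dy": 0,"dz": 0.6,"wx": 0,"wy": 0,"wz": 0,"grip": 0},
    {"dx": 0,"dy": 0,"dz": 0,"wx": 0,"wy": 0,"wz": 0,"grip": 0},
    {"dx": 0,"dy": 0,"dz": 0,"wx": 0,"wy": 0,"wz": 0,"grip": 0}
  ]
}}

```text
time_s: 17.95
position: [0.5031, -0.3021, 0.2197]
tcp_rot: [[-0.047, -0.002, 0.999], [-0.999, 0.001, -0.047], [-0.001, -1.0, -0.002]]
force: [-0.7, 0.8, -0.9]
opening: 0.159
```

Run:
```python
from h import *
s,p,W,L=inhand('w8'); w=W.reshape(-1,3)
a=np.deg2rad(-2.7); u=np.array([np.cos(a),np.sin(a)]);v=np.array([-u[1],u[0]])
o=np.array([.6335,-.2563]);X=(w[:,:2]-o)@u*1000;Y=(w[:,:2]-o)@v*1000; g=p.reshape(-1,3).astype(int).sum(1)
al=(w[:,2]>.064)&(w[:,2]<.08)&(abs(X)<35)&(abs(Y)<35)
print("stage ext",np.percentile(X[al],[.5,99.5]),np.percentile(Y[al],[.5,99.5]))
mm=(w[:,2]>.0715)&(w[:,2]<.082)&(abs(X)<30)&(abs(Y)<30)&(g>240); print("mount",mm.sum(),np.round(np.percentile(np.c_[X,Y,w[:,2]*1000][mm],[.5,50,99.5],axis=0),1).tolist())
cv2.imwrite("pics/w8c.png",cv2.resize(p[0:150,100:300,::-1],(800,600),interpolation=2))
```

```text
t [ 0.5031 -0.3021  0.2197] R [[-0.047, -0.002, 0.999], [-0.999, 0.001, -0.047], [-0.001, -1.0, -0.002]] f [-0.67  0.79 -0.94] 17.95
blade rear part 1902 (array([75.6, -0.8]), array([23.9, 24.6]), 89.3) [-0.7 45.8 76.7]
stage ext [-24.81842238  24.89094774] [-28.86770102  28.90905675]
mount 2171 [[-20.7, -21.7, 72.9], [0.6, -1.7, 75.0], [21.4, 20.5, 81.8]]
```

View pics/w8c.png

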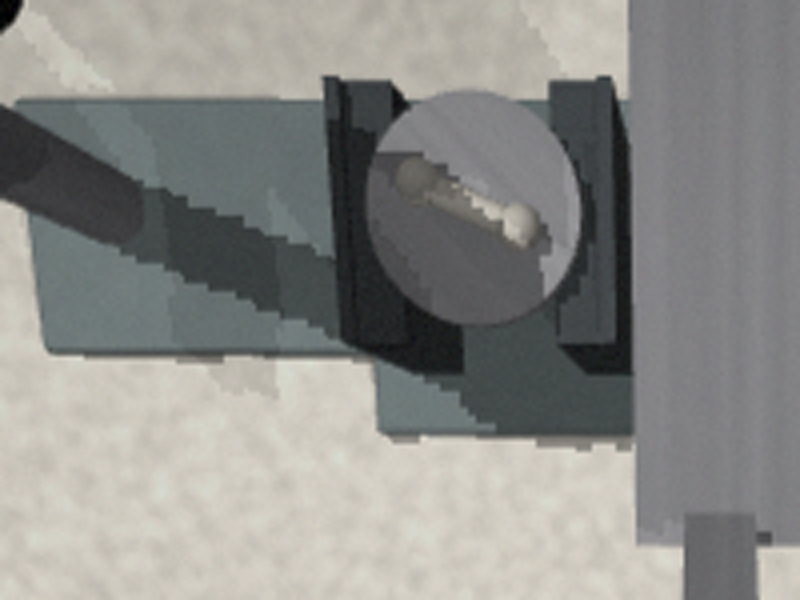

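The mount lies flat on the stage, centred to about 0.5 mm, with its top at 75.0 mm. Returning the lifter.

>>> {"fn": "drive_tool", "kwargs": {
  "commands": [
    {"dx": 0,"dy": 0,"dz": -0.8,"wx": 0,"wy": 0.045,"wz": 0,"grip": 0},
    {"dx": 0,"dy": 0,"dz": -0.8,"wx": 0,"wy": 0.045,"wz": 0,"grip": 0},
    {"dx": -0.9,"dy": 0,"dz": -0.1,"wx": 0,"wy": 0,"wz": 0,"grip": 0},
    {"dx": -0.9,"dy": 0,"dz": -0.1,"wx": 0,"wy": 0,"wz": 0,"grip": 0},
    {"dx": -0.9,"dy": 0,"dz": -0.1,"wx": 0,"wy": 0,"wz": 0,"grip": 0},
    {"dx": -0.9,"dy": 0,"dz": -0.1,"wx": 0,"wy": 0,"wz": 0,"grip": 0},
    {"dx": -0.9,"dy": 0,"dz": -0.1,"wx": 0,"wy": 0,"wz": 0,"grip": 0},
    {"dx": -0.9,"dy": 0,"dz": -0.1,"wx": 0,"wy": 0,"wz": 0,"grip": 0}
  ]
}}

```text
time_s: 19.0
position: [0.4566, -0.0797, 0.2203]
tcp_rot: [[-0.189, -0.0, 0.982], [-0.982, 0.0, -0.189], [0.0, -1.0, -0.0]]
force: [0.8, -0.3, -0.1]
opening: 0.153
```

>>> {"fn": "drive_tool", "kwargs": {
  "commands": [
    {"dx": -0.9,"dy": 0,"dz": -0.1,"wx": 0,"wy": 0,"wz": 0,"grip": 0},
    {"dx": -0.9,"dy": 0,"dz": -0.1,"wx": 0,"wy": 0,"wz": 0,"grip": 0},
    {"dx": -0.6,"dy": 0.3,"dz": 0,"wx": 0,"wy": 0,"wz": 0,"grip": 0},
    {"dx": -0.25,"dy": 0.7,"dz": 0,"wx": 0,"wy": 0,"wz": 0,"grip": 0},
    {"dx": 0,"dy": 0.5,"dz": 0,"wx": 0,"wy": 0,"wz": 0,"grip": 0},
    {"dx": 0,"dy": 0,"dz": 0,"wx": 0,"wy": 0,"wz": 0,"grip": 0},
    {"dx": 0,"dy": 0,"dz": 0,"wx": 0,"wy": 0,"wz": 0,"grip": 0}
  ]
}}

```text
time_s: 19.88
position: [0.4697, 0.0245, 0.1608]
tcp_rot: [[-0.188, 0.001, 0.982], [-0.982, -0.0, -0.188], [0.0, -1.0, 0.001]]
force: [0.2, -0.8, -0.4]
opening: 0.153
```

>>> {"fn": "drive_tool", "kwargs": {
  "commands": [
    {"dx": 0.03,"dy": 0.6,"dz": -0.075,"wx": 0,"wy": 0,"wz": 0,"grip": 0},
    {"dx": 0,"dy": 0.6,"dz": 0,"wx": 0,"wy": 0,"wz": 0,"grip": 0},
    {"dx": 0,"dy": 0.5,"dz": 0,"wx": 0,"wy": 0,"wz": 0,"grip": 0},
    {"dx": 0,"dy": 0.3,"dz": 0,"wx": 0,"wy": 0,"wz": 0,"grip": 0},
    {"dx": 0,"dy": 0,"dz": 0,"wx": 0,"wy": 0,"wz": 0,"grip": 0},
    {"dx": 0,"dy": 0,"dz": 0,"wx": 0,"wy": 0,"wz": 0,"grip": 0}
  ]
}}

```text
time_s: 20.62
position: [0.4671, 0.024, 0.0809]
tcp_rot: [[-0.188, 0.002, 0.982], [-0.982, -0.0, -0.188], [-0.0, -1.0, 0.002]]
force: [0.8, -0.0, -1.1]
opening: 0.158
```

>>> {"fn": "drive_tool", "kwargs": {
  "commands": [
    {"dx": 0,"dy": 0.2,"dz": -0.015,"wx": 0,"wy": 0,"wz": 0,"grip": 0},
    {"dx": 0,"dy": 0.1,"dz": 0,"wx": 0,"wy": 0,"wz": 0,"grip": 0},
    {"dx": 0,"dy": 0.06,"dz": 0,"wx": 0,"wy": 0,"wz": 0,"grip": 0},
    {"dx": 0,"dy": 0.03,"dz": 0,"wx": 0,"wy": 0,"wz": 0,"grip": 0},
    {"dx": 0,"dy": 0,"dz": 0,"wx": 0,"wy": 0,"wz": 0,"grip": 0},
    {"dx": 0,"dy": 0,"dz": 0,"wx": 0,"wy": 0,"wz": 0,"grip": 0}
  ]
}}

```text
time_s: 21.38
position: [0.4658, 0.0243, 0.0654]
tcp_rot: [[-0.188, 0.0, 0.982], [-0.982, -0.0, -0.188], [0.0, -1.0, 0.0]]
force: [-1.6, -0.7, 8.7]
opening: 0.16
```

>>> {"fn": "drive_tool", "kwargs": {
  "commands": [
    {"dx": 0,"dy": 0,"dz": 0,"wx": 0,"wy": 0,"wz": 0,"grip": 20},
    {"dx": 0,"dy": 0,"dz": 0,"wx": 0,"wy": 0,"wz": 0,"grip": 30},
    {"dx": 0,"dy": 0,"dz": 0,"wx": 0,"wy": 0,"wz": 0,"grip": 50},
    {"dx": 0,"dy": 0,"dz": 0,"wx": 0,"wy": 0,"wz": 0,"grip": 50},
    {"dx": 0,"dy": -0.3,"dz": 0,"wx": 0,"wy": 0,"wz": 0,"grip": 50},
    {"dx": 0,"dy": -0.8,"dz": 0,"wx": 0,"wy": 0,"wz": 0,"grip": 50},
    {"dx": 0,"dy": -1,"dz": 0,"wx": 0,"wy": 0,"wz": 0,"grip": 60},
    {"dx": 0,"dy": -1,"dz": 0,"wx": 0,"wy": 0,"wz": 0,"grip": 87}
  ]
}}

```text
time_s: 22.38
position: [0.4657, 0.0244, 0.1904]
tcp_rot: [[-0.188, 0.0, 0.982], [-0.982, -0.0, -0.188], [-0.0, -1.0, 0.0]]
force: [1.3, -0.0, 0.5]
opening: 0.723
```

>>> {"fn": "drive_tool", "kwargs": {
  "commands": [
    {"dx": 0,"dy": -1,"dz": -0.4,"wx": 0,"wy": 0,"wz": 0,"grip": 87},
    {"dx": 0,"dy": -0.6,"dz": 0,"wx": 0,"wy": 0,"wz": 0,"grip": 87},
    {"dx": 0,"dy": 0,"dz": 0,"wx": 0,"wy": 0,"wz": 0,"grip": 87},
    {"dx": 0,"dy": 0,"dz": 0,"wx": 0,"wy": 0,"wz": 0,"grip": 87}
  ]
}}

```text
time_s: 22.88
position: [0.4496, 0.0274, 0.2522]
tcp_rot: [[-0.188, -0.001, 0.982], [-0.982, 0.0, -0.188], [0.0, -1.0, -0.001]]
force: [-0.7, 0.4, -0.3]
opening: 0.997
```

Run:
```python
from h import *
s,p,W,c=snap("w9"); print(np.round(s['position'],4),s['time_s'])
w=W.reshape(-1,3)
near=(abs(w[:,0]-.455)<.09)&(abs(w[:,1]-.026)<.05)
m=near&(w[:,2]>.066)&(w[:,2]<.078); print("handle",m.sum(),rect(w[m]),np.round(np.median(w[m],0)*1000,1))
print("was 452.6,27.7 109.8 79.1")
b=(abs(w[:,0]-.57)<.05)&(abs(w[:,1]-.004)<.03)&(w[:,2]>.014)&(w[:,2]<.03); print("blade",np.round(np.median(w[b],0)*1000,1))
z=np.load("pics/w1.npz");w=cloud(z['d'],z['K'],z['T']).reshape(-1,3);b=(abs(w[:,0]-.57)<.05)&(abs(w[:,1]-.004)<.03)&(w[:,2]>.014)&(w[:,2]<.03); print("blade was",np.round(np.median(w[b],0)*1000,1))
s,p,W,c=snap("s9","scene")
```

```text
[0.4496 0.0274 0.2522] 22.875
handle 1453 (array([452.1,  27.8]), array([ 13.8, 109.2]), 78.9) [455.1  27.4  70.9]
was 452.6,27.7 109.8 79.1
blade [567.4   6.1  19.9]
blade was [568.6   5.7  19.9]
```

View pics/s9.png

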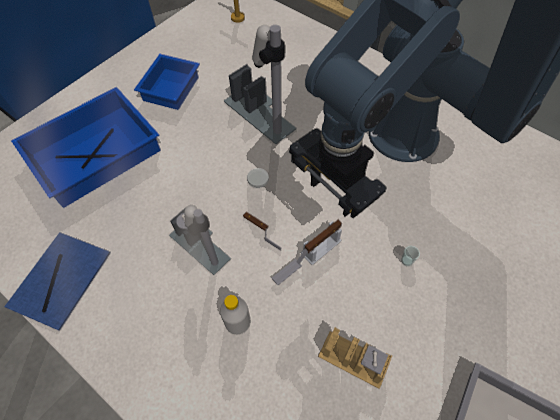

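The scene view shows the lifter back on its rest at (315,245) and the square mount untouched at (375,358). The round bay is empty, and the other things look unmoved. Handing in.

```bash
python3 -c "
from rig import workorder
print(workorder.hand_in())"
```

```text
the job is handed in; nothing more can be done
None
```

The round mount is on the microscope stage and the lifter is back on its rest. I handed the job in at about 23 s of the 72 s allowed. I took the larger lifter from its rest, slid the blade under the round mount in the rack's −y bay, and carried it level to the smaller scope.

**Last checks:**
- **Mount:** it lies flat across both ledges, with its top at 75.0 mm as it should be. It is centred to about 0.5 mm, and only the lifter touched it.
- **Lifter:** it is back within about 1 mm and 0.2° of where it started.
- **Rest of the bench:** the square mount, bottle, beaker, dish and scopes looked unmoved in the last scene picture. I checked these by eye and did not re-measure them.
- **Robot:** it stands clear above the rest with the gripper open. The highest force I read was about 9 N, at the rest.

**One disagreement:** the wrist camera placed things about 2–3 mm nearer in x than the fixed cameras did. I used only the wrist camera's values for the insertion and the placing.

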